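# Crank the slide table to its index post

### The arm

A 6-joint arm with a two-finger parallel gripper is mounted at the origin on the work surface. World frame = base frame: x ahead of the robot, y to its left, z up, the work surface at z = 0. Lengths are in m, angles in rad, forces in N, time in s.
With the tool pointing down it reaches from about 0.275 to 1 m from the base axis. Payload 8.4 kg.
Tool frame: the origin (TCP) lies on the centre line of the jaws, within the pads' length; the fingertips stand 17 mm ahead of it and the grasp point (between the pads) lies 2 mm behind it (bot.tcp_to_tips is the z of the fingertips in the tool frame, in m); z points along the fingers, y is the line along which they close (so a half turn about z gives the same grasp; the last joint's range is limited). The gripper opens to 85 mm and grips with 20 to 120 N. Pads are 22 mm wide; open, the fingers measure 114 mm over their backs; the gripper's body (76 mm by 85 mm) begins 54 mm behind the grasp point. The pads swing forward as they close: fully open they stand 13 mm farther back than shut.
Start: joints at [1.324, 0.353, 1.633, -0, 1.155, -0.002], TCP at [0.151, 0.606, 0.248] pointing down, gripper open.
Joint ranges: [-2.63, 2.63], [-0.92, 2.1], [0.06, 2.66], [-1.3, 4.44], [0, 2.69], [-3.02, 3.02]. Speed limits (rad/s): [2.22, 2.22, 2.79, 3.14, 3.14, 3.14].

### API

Orientations are given as a unit quaternion [x, y, z, w].
In Python, from workcell import bot, hand, kinematics, get_obs, vision, hand_in gives the robot as it stands. The module is installed in compiled form; this text tells all that it offers. Calls block until the motion is done:
- bot.reach(position, orientation): joint-space move of the TCP to a pose.
- bot.servo_line(position, ori=None, velocity=0.15): straight line of the TCP; ori=None keeps the orientation; velocity is the mean speed in m/s.
- bot.goto_joints(angles): joint-space move.
- hand.move_gripper(opening, strength=None): finger opening in m; strength is the grip in N (None keeps the last); returns when the fingers have stopped.
- bot.dwell(seconds).
- kinematics.solve_ik(position, orientation): joint angles nearest the present ones, or None.
- get_obs(): the state.
- vision.read_camera(name): name is "scene" or "top"; returns a dict with "frame" (480x640x3 uint8, red, green, blue), "intrinsics" (3x3 intrinsics, pixels), "view" (4x4, takes a point from world to camera coordinates). Camera axes: x right, y down, z forward; pixel columns grow to the right and rows downward; lengths in m; the calibration is good to about 2 mm. A picture is of the moment at which its call begins. There is no depth.
A pose or a line that the arm cannot do raises bot.IKError and nothing moves.
- hand_in(): hands the job in; it is judged then, once.
The state is a dict: "time_s": time; "joint_pos": joint angles; "joint_vel": joint speeds; "joint_efforts": joint torques, N m; "position": TCP position; "orientation": TCP orientation; "wrist_force": force on the tool from outside, world axes, zero at the start; "ft_torque": the same for the moment, N m; "gripper_width": finger opening in m; "grip_force": force on a finger pad.
Only numpy, scipy, OpenCV 4.12 (cv2) and the standard library are available. Lean on these libraries where they do the work, as an engineer would, in place of code of your own. Each camera call takes 0.05 s, during which the arm holds its last target. There are 200 camera calls.

### The job

Take the crank with the square socket, set it fully down on the square shaft end of the slide machine, and wind it clockwise until the pointer on the sliding table is level with the index post. Then let go, leaving the crank seated on the shaft.

Things in the scene. Friction and masses are not known exactly. Their poses are not given: they have to be found in the camera images.
- crank_hub (a point): Centre (18 mm above the underside) of the SQUARE hub, 44 x 44 x 36 mm high, of a loose dark steel crank, 440 g, lying flat, knob up. A 24 mm square hole runs right through, along z (up). x points along the flat arm (24 wide, 12 mm thick, level with the underside) to the knob. Grip the hub from above on its two faces that look along y. The other crank, with a round hub, does not fit.
- knob_mid (a point): Middle of the crank's upright black round knob, 26 mm in diameter, 56 mm long, spinning freely on its pin. Its axis is 80 mm from the hub's axis; this point is 41 mm above the crank's underside. z is up along the knob. Its yaw means nothing.
- shaft_seat (a point): Upright steel shaft end, 20 mm square, on the fixed slide machine's gearbox (top at 88 mm). Point: on its axis, on its collar 105 mm above the bench, where the fitted crank's underside rests; x, y square to the flats. From 20 to 34 mm up it tapers to a 5 mm tip; fits within 6 mm, 10 deg of any of 4 ways; play 13 deg. Turns at 0.12 Nm, stays put. A clockwise turn (from above) moves the table 30 mm.
- pointer (a point): Tip of the small dark steel pointer on the side edge of the aluminium sliding table, 57 mm above the bench. Winding clockwise slides the table along the bed away from the gearbox, towards -y of the index post's frame. It starts about 30 to 70 mm short of the post.
- index (a point): Slim steel index post, 6 x 6 mm, 75 mm high on a 24 mm foot, fixed beside the bed; the point is on its axis 57 mm above the bench. x points across the bed away from the table, y along the bed towards the gearbox. The pointer passes 13 mm from the post's axis and is level with it when straight across from it, that is, its y in this frame is zero (within 10 mm is good).
Things that resemble listed ones, but are neither listed nor needed, are in the scene too. Of the things shaped like the part that bears index, the dark steel one is meant.

How it is judged:
By the outcome, as a careful person would: the job done as asked, in the order asked, and still so for the second after the job is handed in, with the robot touching nothing.
It also fails if it takes over 67 s, if anything falls off the work surface, if the arm or the gripper's body presses on something with over 40 N, if the wrist force passes 120 N, or if a joint passes its speed limit or range.

## Working session

There is one attempt and no reset: what is moved stays moved. The work goes in short steps, each a Python script; the robot and the scene stay as the last script left them, time stands still between calls to the robot, and variables do not carry over. Pictures are saved under pics/ and viewed, at most 10 in all, crops included, and the job is handed in when it is done.

```bash
mkdir -p pics; python3 - <<'E'
from workcell import bot,hand,get_obs,vision
import cv2,numpy as np
for n in("scene","top"):
    d=vision.read_camera(n); cv2.imwrite(f"pics/{n}0.png",d["frame"][:,:,::-1]); np.savez(f"{n}0.npz",**d)
    print(n,d["intrinsics"].round(1).tolist(),d["view"].round(4).tolist(), (-d["view"][:3,:3].T@d["view"][:3,3]).round(3))
o=get_obs();print(o)
E
```

```text
scene [[508.3, 0.0, 324.5], [0.0, 508.3, 241.0], [0.0, 0.0, 1.0]] [[0.4373, 0.8993, 0.0061, -0.2573], [0.7069, -0.3395, -0.6205, -0.3587], [-0.556, 0.2757, -0.7842, 1.487], [0.0, 0.0, 0.0, 1.0]] [ 1.193 -0.3    0.945]
top [[480.1, 0.0, 313.4], [0.0, 480.1, 240.8], [0.0, 0.0, 1.0]] [[0.0117, -0.9995, -0.029, 0.0224], [-0.9914, -0.0078, -0.1306, 0.6096], [0.1303, 0.0303, -0.991, 1.1181], [0.0, 0.0, 0.0, 1.0]] [ 0.458 -0.007  1.188]
{'time_s': 0.1, 'joint_pos': array([ 1.32360017e+00,  3.53619624e-01,  1.63407608e+00,  5.40292532e-06,
        1.15519430e+00, -2.43141817e-03]), 'joint_vel': array([-0.00218519, -0.00078183, -0.00215175, -0.00015755,  0.00137127,
        0.00017359]), 'joint_efforts': array([-1.14300619e-03, -6.06356478e+01, -3.42818177e+01, -3.70877729e-05,
        4.02012971e-03, -6.96454819e-06]), 'position': array([0.15137081, 0.605964  , 0.24760431]), 'orientation': array([ 1.22078161e-01,  9.92520278e-01, -6.43320883e-04, -8.32050504e-05]), 'wrist_force': array([ 0.14704899, -0.12002328,  0.78735661]), 'ft_torque': array([ 0.05806896, -0.02070497,  0.03200854]), 'grip_force': 0.0, 'gripper_width': 0.08535127376042653}
```

View pics/top0.png

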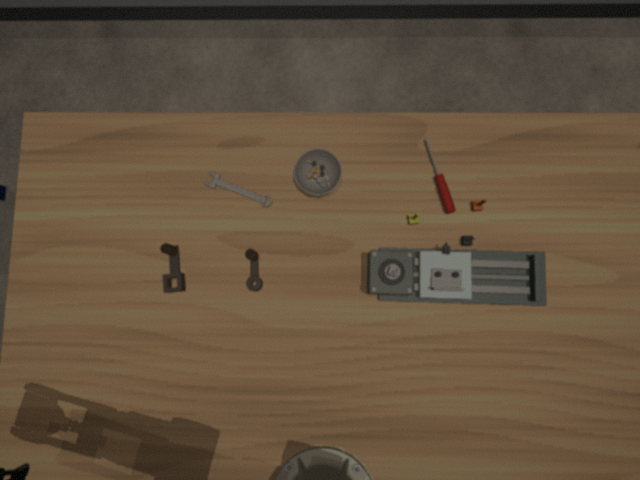

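View pics/scene0.png

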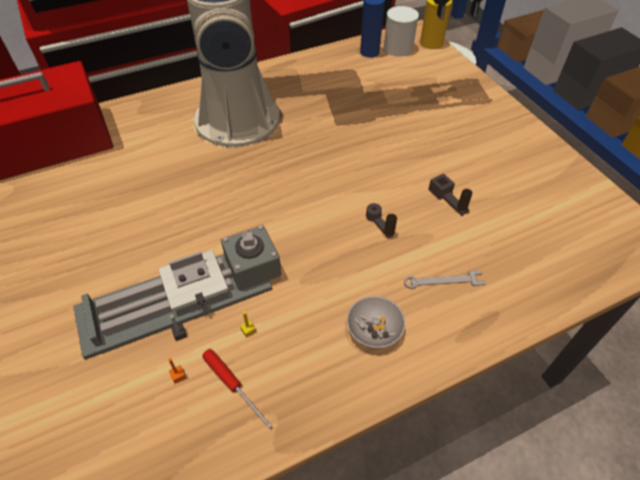

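The top view shows the square-hub crank at about (174,283) with its knob at (170,250), and the shaft at (393,271). The pointer is at about (446,248) and the dark index post at (467,241). Next I enlarge those areas.

```bash
python3 - <<'E'
import cv2,numpy as np
t=cv2.imread("pics/top0.png");s=cv2.imread("pics/scene0.png")
def crop(im,x,y,w,h,k):
    c=cv2.resize(im[y:y+h,x:x+w],None,fx=k,fy=k,interpolation=cv2.INTER_CUBIC)
    return np.clip(c.astype(float)*1.7,0,255).astype('u1')
a=np.zeros((600,800,3),'u1')
a[:300,:300]=crop(t,150,235,50,50+0,6)   # 6x: 
a[:300,300:800]=crop(t,365,235,100,60,5)
a[300:,:400]=crop(s,155,225,133,100,3)[:300,:399].copy() if 0 else np.pad(crop(s,155,225,133,100,3),((0,0),(0,1),(0,0)))
a[300:,400:]=np.pad(crop(s,360,165,133,100,3),((0,0),(0,1),(0,0)))
cv2.imwrite("pics/m1.png",a)
E
```

```text
(no output)
```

View pics/m1.png

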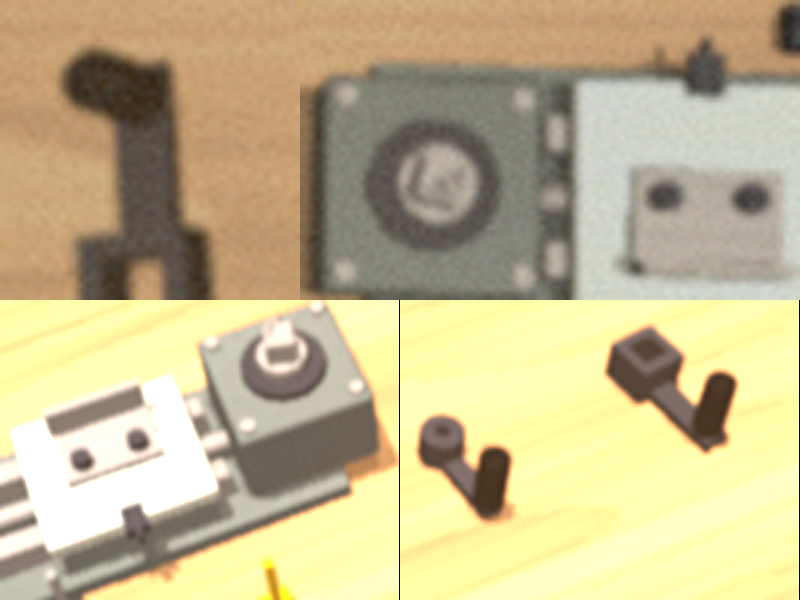

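The montage shows the square hub with its open hole, the bright collar and shaft centred near top pixel (393,271), and the pointer tip near (446,245). Next I write helpers, take measurements by mask, and zoom in on the shaft.

```bash
cat > h.py <<'E'
import numpy as np,cv2
def load(n): return dict(np.load(n))
def cam(d):
    V=d["view"];return d["intrinsics"],V[:3,:3],V[:3,3]
def ray(d,uv):
    K,R,t=cam(d);v=R.T@np.linalg.solve(K,[uv[0],uv[1],1.]);return -R.T@t,v/np.linalg.norm(v)
def onz(d,uv,z):
    c,v=ray(d,uv);return c+v*(z-c[2])/v[2]
def proj(d,P):
    K,R,t=cam(d);q=K@(R@np.asarray(P,float)+t);return q[:2]/q[2]
def tri(d1,u1,d2,u2):
    c1,v1=ray(d1,u1);c2,v2=ray(d2,u2)
    s=np.linalg.lstsq(np.c_[v1,-v2],c2-c1,rcond=None)[0]
    a,b=c1+s[0]*v1,c2+s[1]*v2;return (a+b)/2,np.linalg.norm(a-b)
E
python3 - <<'E'
from h import *
T,S=load("top0.npz"),load("scene0.npz")
def comps(d,x,y,w,h,thr,nm):
    f=d["frame"][y:y+h,x:x+w];m=(f.max(2)<thr).astype('u1')
    n,l,st,c=cv2.connectedComponentsWithStats(m)
    for i in range(1,n):
        if st[i,4]>15: print(nm,st[i]+[x,y,0,0,0],(c[i]+[x,y]).round(1), cv2.minAreaRect(np.argwhere(l==i)[:,::-1].astype('f')+np.float32([x,y])))
print(T["frame"][283,160:192].max(1),T["frame"][270,160:192].max(1))
comps(T,150,235,50,70,75,"crankT");comps(S,420,165,60,55,75,"crankS")
comps(T,435,230,50,25,70,"ptr/idx T");comps(S,165,285,60,60,70,"ptr/idx S")
for uv,z in(((174,283),.036),((170,250),.041),((393,271),.105),((446,245),.057),((467,241),.06)):print(uv,onz(T,uv,z).round(3))
def crop(im,x,y,w,h,k,g):
    c=cv2.resize(im[y:y+h,x:x+w,::-1],None,fx=k,fy=k,interpolation=cv2.INTER_CUBIC)
    return np.clip(c.astype(float)*g,0,255).astype('u1')
a=np.zeros((600,800,3),'u1')
a[:300,:400]=crop(T["frame"],383,263,20,15,20,1.3)
a[:300,400:]=crop(S["frame"],230,228,40,30,10,1.0)
a[300:,:400]=crop(T["frame"],434,233,40,30,10,1.7)
a[300:,400:]=crop(S["frame"],165,290,60,45,6.667,1.3)[:300,:400]
cv2.imwrite("pics/m2.png",a)
E
```

```text
[114 117 102  73  57  55  52  45  41  39  43  71 102 115 120 117 106  75
  56  52  51  47  43  38  47  84 111 114 118 117 113 116] [121 120 119 119 121 118 120 121 113  96  67  52  52  54  51  51  56  56
  49  54  85 116 119 121 122 119 117 117 117 115 115 117]
crankT [161 243  25  50 690] [172.9 269.4] ((172.45082092285156, 266.9590148925781), (49.07037353515625, 21.728578567504883), 84.80557250976562)
crankS [429 176  42  39 626] [450.2 193.9] ((451.6162109375, 192.4027099609375), (46.75965118408203, 23.89447784423828), 36.02737808227539)
ptr/idx T [460 236  14  10 114] [466.  240.3] ((466.5, 240.5), (13.0, 9.0), 0.0)
ptr/idx T [435 243  15  11  76] [444.4 249.1] ((443.1464538574219, 250.10186767578125), (9.73666000366211, 13.24824333190918), 61.3895378112793)
ptr/idx S [165 294  60  46 472] [195.1 313. ] ((195.52230834960938, 312.3290100097656), (24.69328498840332, 67.49497985839844), 52.43141174316406)
(174, 283) [0.505 0.364 0.036]
(170, 250) [0.584 0.376 0.041]
(393, 271) [ 0.534 -0.153  0.105]
(446, 245) [ 0.6   -0.285  0.057]
(467, 241) [ 0.609 -0.333  0.06 ]
```

View pics/m2.png

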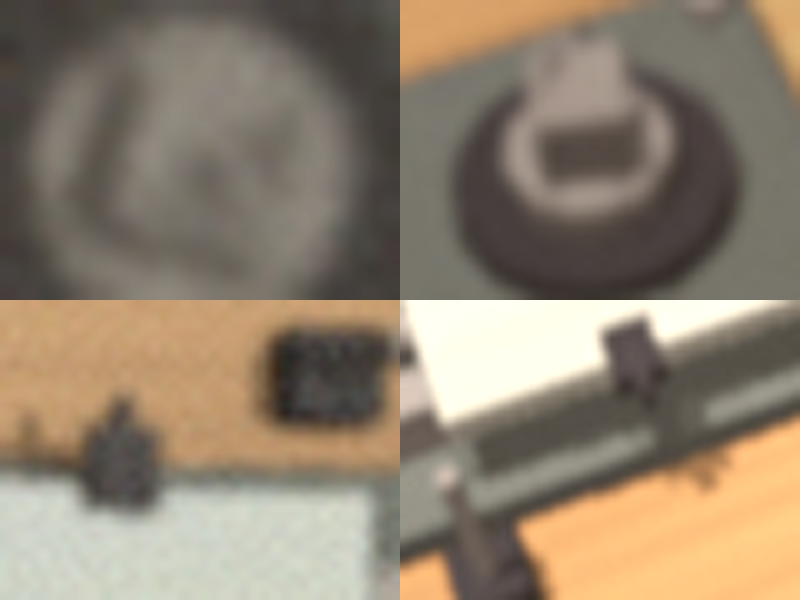

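The zooms show the shaft's dark front face, with bottom edge from about (244.3,246.2) to (254.0,245.2) in the scene view. The scene pointer tip is near (203,305) and the index post top near (172,316). Now for precise numbers.

```bash
python3 - <<'E'
from h import *
T,S=load("top0.npz"),load("scene0.npz")
g=T["frame"].max(2).astype(float)
def cross(v,thr,rising):  # subpixel crossings
    s=(v[1:]>=thr)&(v[:-1]<thr) if rising else (v[1:]<thr)&(v[:-1]>=thr)
    i=np.nonzero(s)[0];return i+(thr-v[i])/(v[i+1]-v[i])
def line(pts):
    p=np.array(pts)[:,:2];c=np.median(p,0);vx,vy,x,y=cv2.fitLine(p.astype('f4'),cv2.DIST_HUBER,0,.001,.001).ravel()
    if vx+0.3*vy<0 and abs(vx)>.5: vx,vy=-vx,-vy
    return np.array([x,y]),np.degrees(np.arctan2(vy,vx))
L=[onz(T,(155+cross(g[r,155:180],80,False)[0],r),.036) for r in range(277,290)]
HR=[onz(T,(172+cross(g[r,172:184],80,False)[0],r),.036) for r in range(280,287)]
R=[onz(T,(178+cross(g[r,178:195],80,True)[0],r),0) for r in range(277,290)]
A=[onz(T,(160+cross(g[r,160:176],85,False)[0],r),.012) for r in range(260,272)]
AR=[onz(T,(176+cross(g[r,172:190],85,True)[0]-4,r),0) for r in range(260,272)]
F=[onz(T,(c,265+cross(g[265:285,c],80,False)[0]),.036) for c in range(164,168)]
B=[onz(T,(c,284+cross(g[284:300,c],80,True)[0]),.036) for c in range(164,182)]
HT=[onz(T,(c,270+cross(g[270:285,c],80,True)[0]),.036) for c in range(172,177)] 
HB=[onz(T,(c,282+cross(g[282:292,c],80,False)[0]),.0) for c in range(172,177)]
for n,q in dict(L=L,HR=HR,R=R,A=A,AR=AR,F=F,B=B,HT=HT,HB=HB).items():
    c,a=line(q);print(n,c.round(4),a.round(1))
# machine
a0,a1=onz(S,(244.3,246.2),.105),onz(S,(254.0,245.2),.105);d=a1-a0;print("shaft edge",a0.round(4),a1.round(4),np.linalg.norm(d).round(4),np.degrees(np.arctan2(d[1],d[0])).round(1))
for p,q in(((388.2,266.5),(387,273.7)),((387.5,274.5),(394.7,276.8))):
    e0,e1=onz(T,p,.105),onz(T,q,.105);d=e1-e0;print("top shaft edge",e0.round(4),e1.round(4),np.linalg.norm(d).round(4),np.degrees(np.arctan2(d[1],d[0])).round(1))
# bright collar circle centroid
for d,n,x,y,w,h,z in((T,"T",380,258,26,26,.105),(S,"S",236,228,34,34,.105)):
    f=cv2.cvtColor(d["frame"][y:y+h,x:x+w],cv2.COLOR_RGB2GRAY).astype(float)
    print(n,np.round(f[::2,::2]).astype(int).tolist() if 0 else "")
    f8=f.astype('u1');t,m=cv2.threshold(f8,0,255,cv2.THRESH_OTSU)
    k,l,st,c=cv2.connectedComponentsWithStats(m)
    for i in range(1,k):
        if st[i,4]>40:print(t,st[i][:5]+[x,y,0,0,0],c[i]+[x,y],onz(d,c[i]+[x,y],z).round(4))
print("collar tri ptr",tri(T,(446,243.2),S,(203.2,304.5)),onz(T,(446,243.2),.057),onz(S,(203.2,304.5),.057))
print("post top S",onz(S,(172,316),.075))
m=(T["frame"][228:252,455:480].max(2)<60)
for r in range(234,248):print(r,T["frame"][r,457:478].max(1))
E
```

```text
L [0.503  0.3913] 7.1
HR [0.5046 0.3574] 2.9
R [0.5057 0.3482] 6.0
A [0.5473 0.3862] 6.5
AR [0.55   0.3637] 6.1
F [0.526 0.386] -81.8
B [0.4835 0.3672] -83.8
HT [0.5156 0.3647] -81.4
HB [0.4957 0.3752] -83.4
shaft edge [ 0.5373 -0.162   0.105 ] [ 0.5436 -0.1429  0.105 ] 0.0202 71.9
top shaft edge [ 0.5438 -0.1426  0.105 ] [ 0.5276 -0.1398  0.105 ] 0.0165 170.1
top shaft edge [ 0.5258 -0.1409  0.105 ] [ 0.5208 -0.1569  0.105 ] 0.0168 -107.3
T 
69.0 [395 258  11  12  46] [402.39130435 261.        ] [ 0.5565 -0.1746  0.105 ]
69.0 [384 263  17  17 207] [392.29468599 271.22705314] [ 0.5333 -0.1517  0.105 ]
S 
98.0 [236 228  34  34 736] [253.89673913 242.21195652] [ 0.5361 -0.1402  0.105 ]
collar tri ptr (array([ 0.60430624, -0.28282743,  0.05799545]), np.float64(0.003552841911175106)) [ 0.60391861 -0.2848072   0.057     ] [ 0.60442701 -0.28116041  0.057     ]
post top S [ 0.61506459 -0.34419917  0.075     ]
234 [119 118 120 118 115 114 109 109 113 113 112 114 111 114 112 116 116 117
 119 113 118]
235 [118 120 118 112 105  94  85  87  87  88  87  86  86  87  91  98 106 111
 112 116 118]
23
[... 389 characters left out ...]
7  33  39  43  34  39  40  41  40  50  74  97 109
 113 116 116]
241 [116 108  89  68  43  33  35  46  48  43  40  40  42  41  52  77 106 115
 118 114 114]
242 [116 111  88  70  44  27  36  44  45  48  45  43  45  45  52  78 106 112
 116 114 113]
243 [113 107  87  65  45  26  36  43  46  46  42  37  42  45  50  75 103 114
 113 112 113]
244 [113 108  91  75  52  31  35  33  39  43  40  41  41  47  62  85 105 111
 115 110 109]
245 [111 108 105  92  75  62  59  59  57  58  54  61  60  70  81  96 107 110
 110 109 109]
246 [113 111 111 108 100  96  93  92  88  88  89  92  91  94 102 109 112 110
 108 109 109]
247 [112 112 113 113 111 111 111 111 109 109 108 112 107 111 112 111 112 111
 111 112 112]
```

```bash
python3 - <<'E'
from h import *
T,S=load("top0.npz"),load("scene0.npz")
W=np.array([onz(T,p,.088) for p in((374.4,254),(409.8,254.6),(374,289),(409.6,290))]);print("T screws",W.mean(0),[np.degrees(np.arctan2(*(a-b)[1::-1])).round(1) for a,b in((W[0],W[1]),(W[2],W[3]))])
V=np.array([onz(S,(155+x/3,225+(y-300)/3),.088) for x,y in((211,342),(316,307),(248,425),(356,385))]);print("S screws",V.mean(0),[np.degrees(np.arctan2(*(a-b)[1::-1])).round(1) for a,b in((V[1],V[0]),(V[3],V[2]))])
# heading from rail bed edges in top: bed bottom edge wood->grey at rows ~300, cols 385..540
g=T["frame"].astype(float);d=g[...,0]-g[...,2]   # wood is strongly r>b
pts=[]
for c in range(400,540,4):
    col=d[285:320,c];i=np.nonzero((col[:-1]<15)&(col[1:]>=15))[0]
    if len(i):pts.append(onz(T,(c,285+i[0]),0.0)[:2])
vx,vy,x,y=cv2.fitLine(np.array(pts,'f4'),cv2.DIST_HUBER,0,.001,.001).ravel();print("bed dir",np.degrees(np.arctan2(-vy,-vx) if vy<0 else np.arctan2(vy,vx)),x,y,len(pts))
for z in(0,.01):print("foot T",onz(T,(465.8,240.6),z))
print("foot S px of it",proj(S,onz(T,(465.8,240.6),.005)),"post top px T for S est",proj(T,onz(S,(172,316),.075)))
f=cv2.cvtColor(S["frame"],cv2.COLOR_RGB2GRAY)
print(f[236:250,240:260])
print(f[312:336,168:188])
E
```

```text
T screws [ 0.5331     -0.15312276  0.088     ] [np.float64(89.5), np.float64(89.0)]
S screws [ 0.52876456 -0.1497153   0.088     ] [np.float64(88.5), np.float64(89.8)]
bed dir 88.76099 0.4676642 -0.3482216 35
foot T [ 0.61812618 -0.3476094   0.        ]
foot T [ 0.6167823  -0.34474014  0.01      ]
foot S px of it [179.17740776 334.47756731] post top px T for S est [473.58871574 237.66153435]
[[111 107 118 135 141 146 154 157 157 157 158 150 129 104  86  77  80  88
  100 107]
 [ 95  89 107 135 145 151 156 157 157 158 157 152 139 123 106  91  75  72
   81  91]
 [ 79  86 113 139 151 154 155 156 155 153 154 149 138 124 119 113  90  69
   67  75]
 [ 79 104 130 145 149 149 148 146 143 138 134 131 119 109 119 133 110  78
   66  69]
 [ 94 128 145 139 130 126 122 119 114 111 105 101  95  94 118 142 130  89
   67  66]
 [106 142 149 126 104  93  91  88  87  85  82  80  81  88 115 145 139  95
   67  66]
 [113 147 148 121  91  77  75  77  77  75  77  75  78  88 113 138 135  94
   66  66]
 [115 149 151 125  90  74  74  76  76  76  75  75  77  86 108 130 124  85
   62  65]
 [113 146 153 133  97  77
[... 1826 characters left out ...]
 118 143
  151 154]
 [ 85  99 107  88  68  63  66  71  74  74  70  65  60  56  53  59  89 120
  138 152]
 [125 134 135 109  76  63  64  69  74  76  72  63  56  50  48  50  67  96
  121 147]
 [151 153 150 127  87  65  63  67  72  75  70  61  52  51  53  53  57  80
  111 141]
 [156 156 154 137  97  68  64  65  69  71  68  60  56  58  60  59  55  71
  106 136]
 [154 154 154 141 106  72  63  65  67  68  64  61  62  64  63  58  52  64
   98 129]
 [152 152 153 145 116  78  64  64  66  65  64  64  63  60  58  52  45  54
   84 114]
 [151 153 154 150 131  91  65  64  64  63  62  60  57  52  48  44  39  45
   70 108]
 [153 153 156 155 143 104  70  61  60  57  53  51  45  42  41  38  35  39
   65 110]]
```

Two-view checks agree to about 3 mm:
- **Crank:** (0.5056, 0.370), yaw 6.5°. The faces measure 44 mm apart, as they should.
- **Shaft:** (0.5315, -0.151), yaw about -17°.
- **Pointer:** about 61 mm short of the post, with 13.6 mm lateral distance as specified.

Next is the grasp and lift.

```bash
cat >> h.py <<'E'
def quat(h):  # tool down, tool y heading h deg
    a=np.radians((h+90)/2);return np.array([np.cos(a),np.sin(a),0,0])
E
python3 - <<'E'
from h import *
from workcell import *
print(bot.tcp_to_tips)
q=quat(96.5)
for hd in(96.5,-83.5): print(hd,kinematics.solve_ik([.5056,.3699,.026],quat(hd)).round(2))
for hd in(73,-107): print(hd,kinematics.solve_ik([.5315,-.1508,.131],quat(hd)).round(2))
bot.reach([.5056,.3699,.15],q);bot.servo_line([.5056,.3699,.026],velocity=.12)
hand.move_gripper(.03,80)
o=get_obs();print(o["gripper_width"],o["grip_force"],o["wrist_force"],o["position"],o["time_s"])
bot.servo_line([.5056,.3699,.24],velocity=.15)
o=get_obs();print(o["gripper_width"],o["wrist_force"],o["ft_torque"],o["position"],o["joint_pos"].round(2),o["time_s"])
d=vision.read_camera("scene");t=vision.read_camera("top")
a=np.hstack([cv2.resize(d["frame"][60:300,340:600],(400,369)),cv2.resize(t["frame"][150:390,80:340],(400,369))])
cv2.imwrite("pics/m3.png",a[:,:,::-1])
E
```

```text
0.017
96.5 [ 0.63  0.63  1.77 -0.    0.75 -1.06]
-83.5 [ 0.63  0.63  1.77 -0.    0.75  2.09]
73 [-0.28  0.38  1.89 -0.    0.87 -1.55]
-107 [-0.28  0.38  1.89 -0.    0.87  1.59]
0.04263090707743771 83.00022929906845 [-0.51776672 -1.02188428  5.27010757] [0.5059631  0.37009733 0.026798  ] 3.3583
0.042547991109011994 [-0.59555953  0.21158508 -4.85833867] [-0.03631032  0.08767502 -0.00032016] [0.50513699 0.36957088 0.23894145] [ 0.63  0.36  1.64 -0.    1.14 -1.06] 4.9333
```

View pics/m3.png

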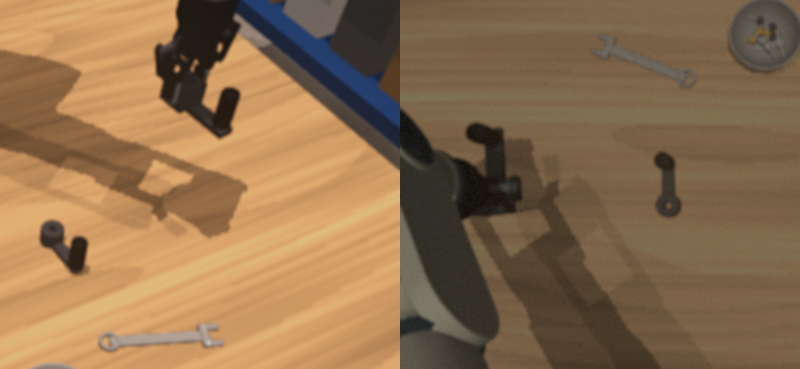

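The crank is held level, knob outwards; the scale reads about 4.9 N of load against the 4.3 N expected. Next I move it over the shaft and lower it in steps, watching the wrist force.

```bash
python3 - <<'E'
from h import *
from workcell import *
q=quat(73);x,y=.5315,-.1508
bot.reach([x,y,.22],q);bot.servo_line([x,y,.175],velocity=.1)
f0=get_obs()["wrist_force"]
for z in(.167,.159,.151,.146,.141,.137,.134,.132):
    bot.servo_line([x,y,z],velocity=.06);o=get_obs();f=o["wrist_force"]-f0
    print(z,o["position"].round(4),f.round(1),o["ft_torque"].round(2),round(o["time_s"],2))
    if f[2]>12: break
E
```

```text
0.167 [ 0.5314 -0.1508  0.1669] [ 0.1  0.1 -0.1] [0.01 0.08 0.  ] 7.81
0.159 [ 0.5311 -0.1507  0.1585] [-0.1  0.9 -1.7] [0.03 0.05 0.02] 8.09
0.151 [ 0.5316 -0.1508  0.1506] [ 0.9  0.5 -1.3] [-0.12 -0.16  0.  ] 8.38
0.146 [ 0.5316 -0.1508  0.1458] [ 2.3 -0.2 -2.5] [-0.09 -0.28  0.04] 8.62
0.141 [ 0.5317 -0.1509  0.1408] [ 3.  -0.8 -2.9] [-0.18 -0.45  0.07] 8.88
0.137 [ 0.5317 -0.1508  0.1368] [ 3.7 -1.  -2.7] [-0.15 -0.59  0.  ] 9.12
0.134 [ 0.5317 -0.1509  0.1339] [ 4.4 -1.6 -3.5] [-0.22 -0.68  0.05] 9.38
0.132 [ 0.5317 -0.1509  0.1319] [ 4.1 -0.6 -3.8] [-0.24 -0.68  0.07] 9.62
```

```bash
python3 - <<'E'
from h import *
from workcell import *
x,y=.533,-.1512
bot.servo_line([x,y,.1305],velocity=.03);o=get_obs();print(o["position"].round(4),o["wrist_force"].round(1),o["ft_torque"].round(2))
hand.move_gripper(.065);o=get_obs();print(o["wrist_force"].round(1))
bot.servo_line([x,y,.26],velocity=.2)
bot.reach([.45,.1,.3],quat(73))
print(get_obs()["time_s"])
for n in("scene","top"):
    d=vision.read_camera(n);np.savez(f"{n}1.npz",**d)
S,T=load("scene1.npz"),load("top1.npz")
a=np.hstack([cv2.resize(S["frame"][200:360,150:310],(400,400)),cv2.resize(T["frame"][215:325,365:475],(400,400))])
cv2.imwrite("pics/m4.png",np.clip(a[:,:,::-1]*1.3,0,255))
E
```

```text
[ 0.5319 -0.1509  0.1317] [-6.6  2.3 14. ] [ 0.2   1.07 -0.05]
[-0.2  0.4 -0.5]
12.0667[ WARN:0@4.056] global loadsave.cpp:1063 imwrite_ Unsupported depth image for selected encoder is fallbacked to CV_8U.
```

View pics/m4.png

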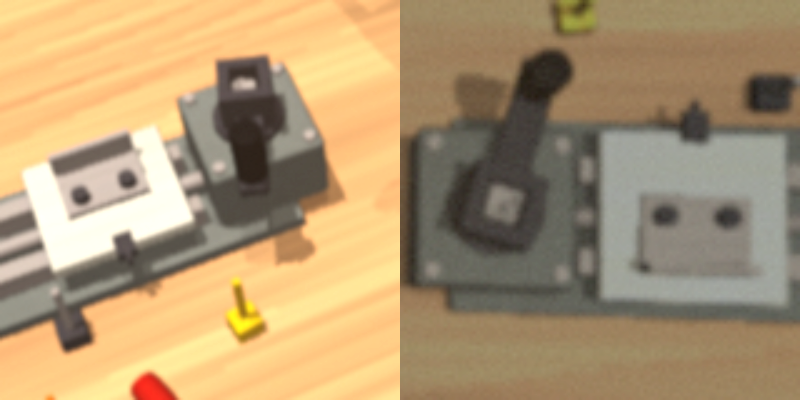

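The crank is seated: it bottomed at TCP z = 0.1317, against the expected 0.1318. The top view shows the shaft end inside the hub and the knob at about pixel (407,234). Next I grip the knob and start winding.

```bash
cat > wind.py <<'E'
from h import *
from workcell import *
C=np.array([.532,-.151]);R=.08
def wind(a0,a1,z,v,step=15):
    n=max(1,int(np.ceil(abs(a1-a0)/step)));F=0
    for a in np.radians(np.linspace(a0,a1,n+1)[1:]):
        bot.servo_line([*(C+R*np.array([np.cos(a),np.sin(a)])),z],velocity=v)
        o=get_obs();f=np.linalg.norm(o["wrist_force"]);F=max(F,f)
        if f>45: print("STOP",np.degrees(a),o["wrist_force"]);return False
    print("at",a1,"max F",F.round(1),"last",o["wrist_force"].round(1),o["position"].round(4),round(o["time_s"],2));return True
E
python3 - <<'E'
from wind import *
S,T=load("scene1.npz"),load("top1.npz")
u,w=(407.1,233.7),(249.2,251.2)
k=(onz(T,u,.174)+onz(S,w,.174))/2;print(onz(T,u,.174),onz(S,w,.174),tri(T,u,S,w),np.degrees(np.arctan2(*(k[:2]-C)[::-1])),np.linalg.norm(k[:2]-C))
a=np.radians(-17);p=C+R*np.array([np.cos(a),np.sin(a)]);print(p)
if np.linalg.norm(k[:2]-p)<.012:
    hand.move_gripper(.055,40)
    bot.reach([*p,.24],quat(73));bot.servo_line([*p,.146],velocity=.12)
    print(get_obs()["wrist_force"])
    hand.move_gripper(.015,40);o=get_obs();print(o["gripper_width"],o["wrist_force"],o["time_s"])
    wind(-17,-62,.146,.08)
E
```

```text
[ 0.60855959 -0.17453356  0.174     ] [ 0.60651391 -0.1692138   0.174     ] (array([ 0.60866639, -0.1718458 ,  0.17801594]), np.float64(0.004258471656608075)) -15.447504267331565 0.07836779776889514
[ 0.60850438 -0.17438974]
[0.32438155 0.32194999 0.41851939]
0.024933718026317227 [ 0.98701603 -1.24887836  2.03296955] 14.9583
at -62 max F 8.0 last [ 2.9 -5.2  5.4] [ 0.57   -0.2226  0.1467] 16.18
```

Forces stay low, so I continue to about 1.8 turns and then measure the pointer.

```bash
python3 - <<'E'
from wind import *
ok=True
for a,b in((-62,-200),(-200,-380),(-380,-560),(-560,-665)):
    ok=ok and wind(a,b,.146,.1)
for n in("scene","top"):
    d=vision.read_camera(n);np.savez(f"{n}2.npz",**d)
S,T=load("scene2.npz"),load("top2.npz")
a=np.hstack([cv2.resize(S["frame"][285:345,140:200],(400,400),interpolation=cv2.INTER_CUBIC),cv2.resize(T["frame"][225:265,440:480],(400,400),interpolation=cv2.INTER_CUBIC)])
cv2.imwrite("pics/m5.png",a[:,:,::-1])
E
```

```text
at -200 max F 9.6 last [ 6.9 -1.8  2.3] [ 0.4583 -0.1238  0.1463] 19.6
at -380 max F 10.2 last [ 8.  -2.7  5.7] [ 0.6086 -0.1794  0.1467] 23.9
at -560 max F 12.2 last [ 7.5 -2.8 -0.7] [ 0.4579 -0.1236  0.146 ] 28.2
at -665 max F 9.9 last [ 1.  -0.7  8.7] [ 0.5774 -0.0857  0.1461] 30.71
```

View pics/m5.png

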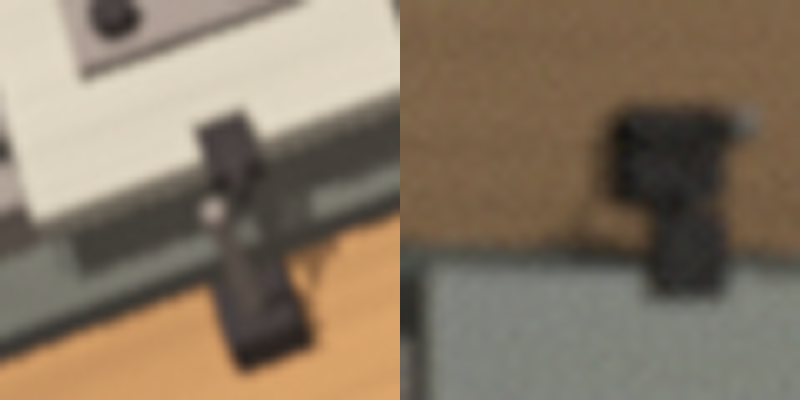

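The scene picture shows the post top at (171.8,316.8) and the pointer tip near (177.5,314.5). In the top view the post top is at (474.5,237.2) and the pointer near (468.5,243.7), so the pointer is almost level.

```bash
python3 - <<'E'
from h import *
S,T=load("scene2.npz"),load("top2.npz")
e=np.array([np.cos(np.radians(89)),np.sin(np.radians(89))])
for d,a,b in((S,(177.5,314.5),(171.8,316.8)),(T,(468.5,243.7),(474.5,237.2))):
    p,i=onz(d,a,.057),onz(d,b,.075);print(p.round(4),i.round(4),"dy",(p-i)[:2]@e)
E
```

```text
[ 0.6045 -0.3343  0.057 ] [ 0.6166 -0.345   0.075 ] dy 0.010496755277816973
[ 0.6032 -0.3373  0.057 ] [ 0.6162 -0.3463  0.075 ] dy 0.008761575390806546
```

About 9.6 mm remains, which is 115°. I finish the turn, let go, retreat and check.

```bash
python3 - <<'E'
from wind import *
wind(-665,-780,.146,.1)
p=get_obs()["position"]
hand.move_gripper(.055);print(get_obs()["wrist_force"].round(1))
bot.servo_line([p[0],p[1],.26],velocity=.15)
bot.reach([.45,.1,.32],quat(73))
print(get_obs()["time_s"],get_obs()["wrist_force"].round(1))
for n in("scene","top"):
    d=vision.read_camera(n);np.savez(f"{n}3.npz",**d)
S,T=load("scene3.npz"),load("top3.npz");c=lambda f:cv2.resize(f,(400,300),interpolation=cv2.INTER_CUBIC)
a=np.vstack([np.hstack([c(S["frame"][285:345,140:220]),c(T["frame"][230:260,445:485])]),np.hstack([c(S["frame"][200:320,150:310]),c(T["frame"][215:305,365:485])])])
cv2.imwrite("pics/m6.png",a[:,:,::-1])
E
```

```text
at -780 max F 11.2 last [ 3.6 -7.7  7.2] [ 0.5723 -0.2218  0.1468] 33.61
[ 0.6  0.5 -0.3]
36.2333 [-0.2 -0.2 -0. ]
```

View pics/m6.png

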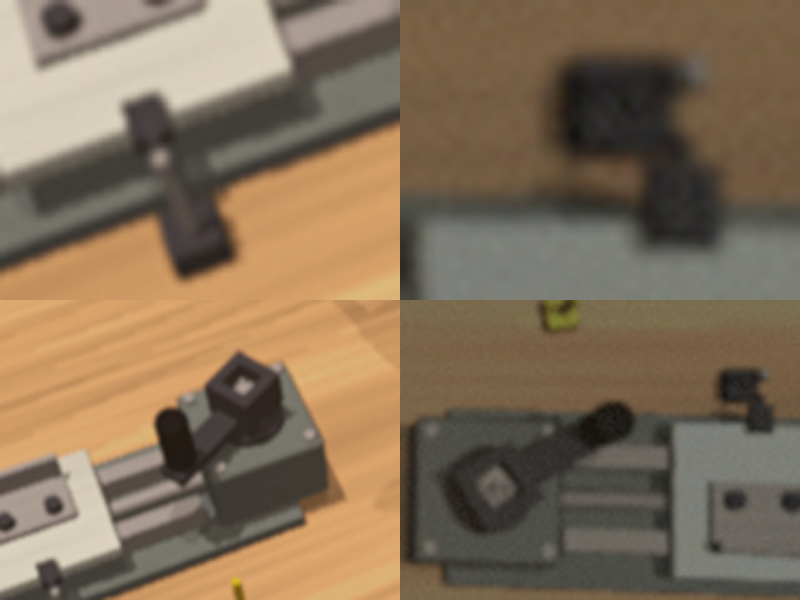

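```bash
python3 - <<'E'
from h import *
S,T=load("scene3.npz"),load("top3.npz")
e=np.array([np.cos(np.radians(89)),np.sin(np.radians(89))])
for d,a,b in((S,(172.5,316.8),(171.8,316.4)),(T,(473,243.7),(474.5,237.2))):
    print("dy",(onz(d,a,.057)-onz(d,b,.075))[:2]@e)
print("hub top",tri(T,(393.5,271.1),S,(246.8,233.2)))
E
```

```text
dy -9.604602891423446e-05
dy -0.0017300311237905368
hub top (array([ 0.53142732, -0.15043991,  0.13526702]), np.float64(0.0003769481496809093))
```

The pointer is level to within about 2 mm. The hub top triangulates to about 135 mm against 141 mm fully seated, within reading error, and nothing suggests the crank has lifted. The robot is clear, so I hand in.

```bash
python3 -c "
from workcell import *
print(hand_in())"
```

```text
the job is handed in; nothing more can be done
None
```

I handed the job in at about 36 s: the crank is seated on the shaft and released, it was wound clockwise about 2.1 turns, and the pointer measures within about 2 mm of level with the index post.

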